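# Earth the gripper before board work

## Task

Before the memory module is handled, the gripper must be earthed: with the fingertips, lightly touch the square steel plate of its earthing unit so that the sprung plate sinks about half its travel, keep it down for a good second, and come off it. Then lightly press the narrow bar key in the same way, just briefly, to log the check, and withdraw so that both keys spring back up. Press gently, do not touch the unit with the round disc, do not shove, tip or lift any unit, and leave everything else on the bench where it is.

Things in the scene. Friction and masses are not known exactly. Their poses are not given: they have to be found in the camera images.
- square_unit: Earthing unit whose key is a square plate 44 x 44 mm, 5 mm thick (this is the earth plate). It is a loose black plastic box 76 x 76 mm, top face at 36 mm, 0.7 kg, standing on four rubber feet, with one bare steel key on a stem on top. Origin: centre of the underside; z up, x and y along its sides.
- square_top (a point): Centre of the upper face of that unit's key (square); 50 mm above the bench when the key is up.
- square_key (a joint): The square key. Key travel in m: 0 at rest (up), 0.006 fully down. A spring resists with about 1 N at first and 4 N fully down; it comes back up by itself. A press counts from 0.002; under the key's plate there are 9 mm of clear height above the box, so fingers wider than the plate do no harm.
- bar_unit: Earthing unit whose key is a narrow bar 20 x 62 mm, 5 mm thick, long side along the box's y (this is the log key). It is a loose black plastic box 76 x 76 mm, top face at 36 mm, 0.7 kg, standing on four rubber feet, with one bare steel key on a stem on top. Origin: centre of the underside; z up, x and y along its sides.
- bar_top (a point): Centre of the upper face of that unit's key (bar); 50 mm above the bench when the key is up.
- bar_key (a joint): The bar key. Key travel in m: 0 at rest (up), 0.006 fully down. A spring resists with about 1 N at first and 4 N fully down; it comes back up by itself. A press counts from 0.002; under the key's plate there are 9 mm of clear height above the box, so fingers wider than the plate do no harm.
- disc_unit: Earthing unit whose key is a round disc 46 mm across, 5 mm thick (not part of this job, leave alone). It is a loose black plastic box 76 x 76 mm, top face at 36 mm, 0.7 kg, standing on four rubber feet, with one bare steel key on a stem on top. Origin: centre of the underside; z up, x and y along its sides.
- disc_top (a point): Centre of the upper face of that unit's key (disc); 50 mm above the bench when the key is up.
- disc_key (a joint): The disc key. Key travel in m: 0 at rest (up), 0.006 fully down. A spring resists with about 1 N at first and 4 N fully down; it comes back up by itself. A press counts from 0.002; under the key's plate there are 9 mm of clear height above the box, so fingers wider than the plate do no harm.
- ram: Memory module 30 x 68 x 4 mm lying flat, origin at the centre of its underside. Bystander.
- cutters: Side cutters 152 x 50 x 12 mm lying flat, origin under the middle. Bystander.
- flux: Flux syringe 113 x 22 x 22 mm lying, origin under the middle. Bystander.
- bottle: Small dark bottle, 32 mm across, 70 mm tall, standing; origin at the centre of its underside. Bystander.
Things that resemble listed ones, but are neither listed nor needed, are in the scene too. Leave any yellow look-alike of the square_unit alone. What is shaped like the bar_unit but pink is not meant.

How it is judged:
On the way, in this order (a step that is already met when the one before it is completed fails the run):
1. the fingers hold the square plate down by 2 mm or more for 0.8 s (value of joint square_key above 0.002 m and contact force between the fingers and square_unit above 0.5 N), for 0.8 s.
2. the fingers are off the square unit and its plate is up again (value of joint square_key below 0.001 m and contact force between the fingers and square_unit below 0.1 N), for 0.1 s.
3. the fingers press the bar key down by 2 mm or more (value of joint bar_key above 0.002 m and contact force between the fingers and bar_unit above 0.5 N), for 0.1 s.
At the end, for the whole second after the job is handed in: All three keys are up (within 1 mm), the units stand upright and at rest within 15 mm of where they stood, the bystanders within 10 mm (value of joint each of square_key, bar_key, disc_key below 0.001 m and distance of each of square_unit, bar_unit, disc_unit from where it was at the start of the episode below 0.015 m and angle between each of square_unit, bar_unit, disc_unit's own z axis and vertical below 0.05 rad and linear speed of each of square_unit, bar_unit, disc_unit below 0.01 m/s and distance of each of ram, cutters, flux, bottle from where it was at the start of the episode below 0.01 m); the robot touches nothing.
It fails at once if an earthing unit is shoved, lifted or tipped (over 15 mm or 0.15 rad) (distance of any of square_unit, bar_unit, disc_unit from where it was at the start of the episode above 0.015 m or angle between any of square_unit, bar_unit, disc_unit's own z axis and vertical above 0.15 rad).
It fails at once if the square or the bar unit is pressed harder than 15 N (contact force between any of the arm, the fingers and square_unit above 15 N or contact force between any of the arm, the fingers and bar_unit above 15 N).
It fails at once if the unit with the round disc is touched (value of joint disc_key above 0.0015 m or contact force between any of the arm, the fingers and disc_unit above 0.3 N).
It fails at once if a bystander is shifted by more than 10 mm (distance of any of ram, cutters, flux, bottle from where it was at the start of the episode above 0.01 m).
It also fails if it takes over 40 s, if anything falls off the work surface, if the arm or the gripper's body presses on something with over 40 N, if the wrist force passes 120 N, or if a joint passes its speed limit or range.

## Robot

A 6-joint arm with a two-finger parallel gripper is mounted at the origin on a cart in front of the work surface, level with it; the furniture and walls round the work are solid. World frame = base frame: x ahead of the robot, y to its left, z up, the work surface at z = 0. Lengths are in m, angles in rad, forces in N, time in s.
With the tool pointing down it reaches from about 0.325 to 0.9 m from the base axis. Payload 3.5 kg.
Tool frame: the origin (TCP) lies between the finger pads; the fingertips stand arm.nose_length ahead of it and the grasp point (between the pads) lies 11 mm behind it (arm.nose_length is the distance from the TCP to the fingertips, in m); z points along the fingers, y is the line along which they close (so a half turn about z gives the same grasp; the last joint's range is limited). The gripper opens to 85 mm and grips with 20 to 120 N. Pads are 22 mm wide; open, the fingers measure 114 mm over their backs; the gripper's body (76 mm by 85 mm) begins 54 mm behind the grasp point. The pads swing forward as they close: fully open they stand 13 mm farther back than shut.
Start: joints at [-1.303, 0.276, -0.026, 1.268, 0, 1.467], TCP at [0.226, -0.583, 0.239] pointing down, gripper open.
Joint ranges: [-3.12, 3.12], [-0.85, 1.88], [-1.08, 1.24], [-1.95, 2.15], [-1.57, 1.53], [-3.14, 3.14]. Speed limits (rad/s): [2.57, 2.57, 3.14, 3.14, 3.14, 3.14].

## Interface

Orientations are given as a unit quaternion [w, x, y, z].
In Python, from cell import read_state, cams, arm gives the robot as it stands.
- The arm moves only by the tool play_rows, never from a script. Its argument "motion" is a list of rows, each a list of 6 numbers: the shift along the tool's x, y, z in cm, then the turn, a rotation vector about the tool's x, y, z in units of 10 degrees (1.0 is 10 degrees). In form: [[dx, dy, dz, ax, ay, az], ...]. A call has 1 to 5 rows; each row is the pose to reach, as a shift and turn from the pose commanded when the call began, along the tool's axes at that moment; what a row does not reach only later rows make up. A row lasts 1/8 s, in which the tool goes at most 62.5 mm and 10.7 degrees, less where a joint would pass 70% of its speed; a pose out of reach is approached as far as the arm can. A call with a gripper value outside its range is refused whole. "jaw" is the closure, from 0 (fully open) to 1 (shut), set as the call begins (left out, the last holds). The fingers move at their own pace and stop on an object; the grip force is fixed at half the most. Time passes only in rows, so rows that repeat a pose let the fingers close. It gives the time, the measured TCP pose, the force, the opening and the grip force at its end, in the units of the state.
- read_state(): the state, without advancing time (a new reading comes with each control period).
- cams.capture(name): name is "scene" or "top" or "wrist"; returns a dict with "pixels" (480x640x3 uint8, red, green, blue), "z_map" (480x640 float32, m along the optical axis (not along the pixel's ray), 0 where there is no reading), "intrinsics" (3x3 intrinsics, pixels), "world_from_camera" (4x4, takes a point from camera to world coordinates). Camera axes: x right, y down, z forward; pixel columns grow to the right and rows downward; lengths in m; the calibration is good to about 2 mm. A picture is of the moment at which its call begins.
- arm.finish_job(): hands the job in; it is judged then, once.
The state is a dict: "t": time; "qpos": joint angles; "qvel": joint speeds; "tau": joint torques, N m; "eef_pos": TCP position; "ee_rot": TCP orientation; "contact_force": force on the tool from outside, world axes, zero at the start; "ft_torque": the same for the moment, N m; "width": opening from 0.0 (shut) to 1.0 (fully open); "grip_force": force on a finger pad.
Only numpy, scipy, OpenCV 4.12 (cv2) and the standard library are available. Lean on these libraries where they do the work, as an engineer would, in place of code of your own. Each camera call takes 0.05 s, during which the arm holds its last target. There are 200 camera calls.

## Working session

There is one attempt and no reset: what is moved stays moved. The work goes in short steps, Python scripts to look and compute and a tool call to move; the robot and the scene stay as the last step left them, time stands still between calls to the robot, and variables do not carry over. Pictures are saved under pics/ and viewed, at most 10 in all, crops included, and the job is handed in when it is done.

Besides the shell and the picture viewer there is one more tool, called as name(argument=value, ...), one argument or row to a line, values as JSON. play_rows: Moves the arm, as the interface text tells. Its arguments: {"type":"object","properties":{"motion":{"type":"array","items":{"type":"array","items":{"type":"number"}}},"jaw":{"type":"number"}},"required":["motion"]}

```bash
mkdir -p pics; ls; python3 - <<'E'
from cell import read_state,cams,arm
import cv2,numpy as np
s=read_state();print(s, arm.nose_length)
for n in("top","scene"):
    c=cams.capture(n);cv2.imwrite(f"pics/{n}1.png",c["pixels"][:,:,::-1]);np.savez(f"{n}1.npz",**c)
    print(n,c["world_from_camera"].round(3).tolist(),c["intrinsics"].tolist())
E
```

```text
pics
{'t': 0.0, 'qpos': array([-1.30340800e+00,  2.77108699e-01, -2.79060294e-02,  1.26799934e+00,
       -2.47799999e-05,  1.46739904e+00]), 'qvel': array([-4.78325438e-04,  9.84488299e-04, -2.97357886e-04,  1.25301335e-03,
       -3.62076065e-05, -6.26109309e-04]), 'tau': array([-1.59853360e-03, -4.45509160e+01,  2.95202780e+01,  1.63870765e-02,
       -2.60579291e-04, -3.02565397e-06]), 'eef_pos': array([ 0.22624785, -0.58178325,  0.23816292]), 'ee_rot': array([-1.10412874e-03,  9.82863313e-01,  1.84332520e-01, -1.03168812e-04]), 'contact_force': array([-0.13302528,  0.30792612,  0.5298719 ]), 'ft_torque': array([-0.00592939,  0.05744621, -0.0604902 ]), 'grip_force': 0.0, 'width': 0.996522355131914} 0.008
top [[0.03, -0.997, 0.065, 0.495], [-1.0, -0.03, -0.003, -0.032], [0.005, -0.065, -0.998, 1.165], [0.0, 0.0, 0.0, 1.0]] [[594.7352965763725, 0.0, 318.640550332283], [0.0, 594.7352965763725, 241.79960190326435], [0.0, 0.0, 1.0]]
scene [[-0.881, -0.305, 0.363, 0.203], [-0.474, 0.584, -0.659, 0.591], [-0.011, -0.752, -0.658, 0.726], [0.0, 0.0, 0.0, 1.0]] [[499.7388553706268, 0.0, 323.9782758533522], [0.0, 499.7388553706268, 247.50938401037857], [0.0, 0.0, 1.0]]
```

View pics/top1.png

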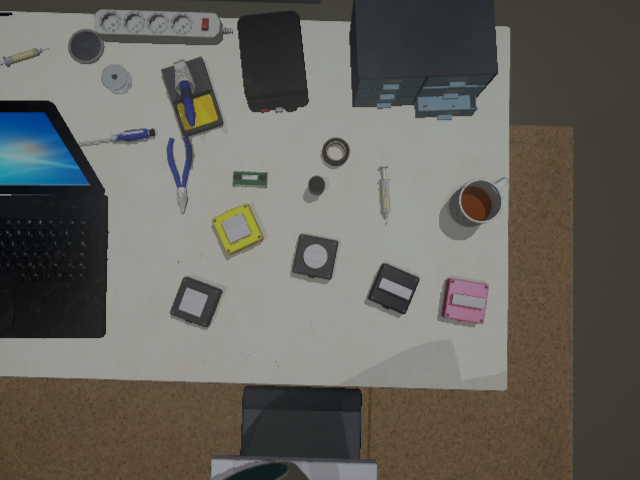

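View pics/scene1.png

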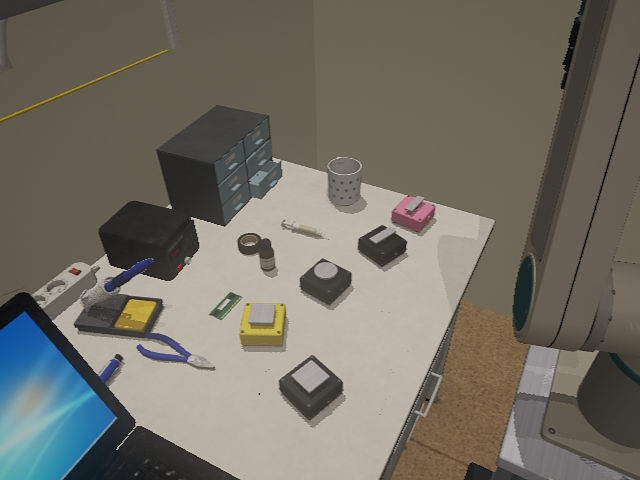

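Top view candidates: black unit with square plate (193,301), yellow look-alike (237,229), black disc unit (315,257), black bar unit (395,289) and pink look-alike (467,300). I choose the black ones at (193,301) and (395,289).

```bash
cat > h.py <<'E'
import cv2,numpy as np
def key(c,px,r=35,zp=0.05,lo=130):
    """bright, grey key plate near px -> world centre, axes by ray cast on plane zp"""
    im=c["pixels"];x,y=px
    m=((im.min(2)>lo)&(im.max(2).astype(int)-im.min(2)<40)).astype(np.uint8)
    n,l,st,ce=cv2.connectedComponentsWithStats(m)
    k=min((k for k in range(1,n) if 60<st[k,4]<30000),key=lambda k:np.hypot(*(ce[k]-px)))
    cnt=max(cv2.findContours((l==k).astype(np.uint8),0,1)[0],key=cv2.contourArea)
    p=cnt[:,0].astype(float)
    w=ray(c,p,zp)
    rect=cv2.minAreaRect((w[:,:2]*1000).astype(np.float32))
    box=cv2.boxPoints(rect)
    return ce[k],st[k,4],np.array(rect[0])/1000,rect[1],rect[2]
def ray(c,p,z):
    p=np.atleast_2d(p);T=c["world_from_camera"]
    d=np.c_[p,np.ones(len(p))]@np.linalg.inv(c["intrinsics"]).T@T[:3,:3].T
    return T[:3,3]+d*((z-T[2,3])/d[:,2])[:,None]
def height(c,px):
    x,y=map(int,px);z=c["z_map"][y,x];T=c["world_from_camera"]
    return T[:3,:3]@(np.linalg.inv(c["intrinsics"])@[x,y,1]*z)+T[:3,3]
E
python3 - <<'E'
from h import *
for n,pts in(("top",[(193,301),(395,289),(315,257)]),("scene",[(309,375),(382,236),(325,270)])):
    c=dict(np.load(n+"1.npz"))
    for p in pts:
        try: print(n,key(c,p),height(c,p).round(4))
        except Exception as e: print(p,e)
c=dict(np.load("top1.npz"))["pixels"]
cv2.imwrite("pics/crop.png",cv2.resize(c[200:340,140:500,::-1],None,fx=2.2,fy=2.2))
E
```

```text
top (array([192.84890656, 301.87673956]), np.int32(503), array([0.4492388 , 0.19561166]), (41.65099334716797, 41.5195198059082), 71.31835174560547) [0.4508 0.1951 0.0513]
top (array([395.13915858, 288.16828479]), np.int32(309), array([ 0.4858288 , -0.18099409]), (59.50741195678711, 17.93943977355957), 68.48951721191406) [ 0.4842 -0.1808  0.0498]
top (array([314.9187935 , 255.67981439]), np.int32(431), array([ 0.54240393, -0.02937167]), (43.15958023071289, 41.27149963378906), 1.7086981534957886) [ 0.5396 -0.0295  0.0497]
scene (array([309.96031746, 375.5       ]), np.int32(630), array([0.44939273, 0.19651868]), (43.57831954956055, 43.16964340209961), 71.24613189697266) [0.4507 0.1969 0.0503]
scene (array([261.62639821, 312.901566  ]), np.int32(447), array([0.59069434, 0.12268576]), (43.511322021484375, 42.547210693359375), 27.688589096069336) [ 0.4836 -0.1713  0.0526]
scene (array([261.62639821, 312.901566  ]), np.int32(447), array([0.59069434, 0.12268576]), (43.511322021484375, 42.547210693359375), 27.688589096069336) [ 0.5418 -0.0269  0.0508]
```

View pics/crop.png

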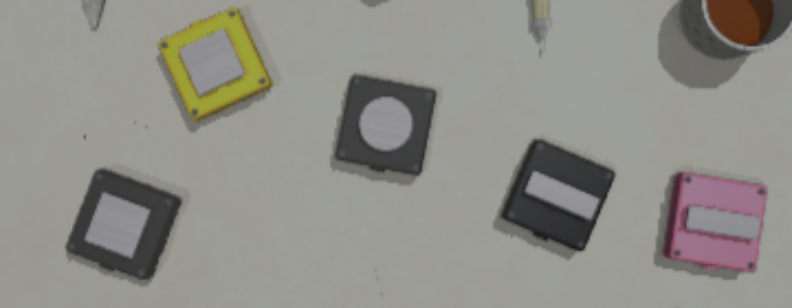

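Confirmed: the crop shows the black square-plate unit at crop (118,224) and the black bar unit at (562,195). Measured sizes and heights match. I'll shut the jaws, move over the square plate and turn the tool to line up with the boxes (both are turned about -20°).

play_rows(
  motion=[
    [3.6,-4.8,0,0,0,-10],
    [7.2,-9.6,0,0,0,-10],
    [10.8,-14.4,0,0,0,-10],
    [14.4,-19.2,0,0,0,-10],
    [18,-24,0,0,0,-5],
  ],
  jaw=1,
)

```text
t: 0.72
eef_pos: [0.3073, -0.2915, 0.2389]
ee_rot: [-0.0, 0.812, 0.584, 0.0]
contact_force: [1.1, 0.4, 0.1]
width: -0.005
grip_force: 0.0
```

```bash
cat > d.py <<'E'
import sys,numpy as np
from cell import read_state
from scipy.spatial.transform import Rotation as R
x,y,z,yaw=map(float,sys.argv[1:5])
s=read_state();q=s["ee_rot"];r=R.from_quat([q[1],q[2],q[3],q[0]])
g=R.from_euler("z",yaw,degrees=True)*R.from_euler("x",180,degrees=True)
print("shift cm",(r.inv().apply(np.array([x,y,z])-s["eef_pos"])*100).round(2),"turn/10deg",((r.inv()*g).as_rotvec(degrees=True)/10).round(2),
 s["eef_pos"].round(4),s["qpos"].round(2),s["contact_force"].round(2),s["t"])
E
python3 d.py .450 .196 .15 160
```

```text
shift cm [50.76 -1.97  8.92] turn/10deg [ 0.   -0.   -8.85] [ 0.3073 -0.2915  0.2389] [-0.91 -0.09 -0.43  1.23  0.    0.98] [1.09 0.35 0.11] 0.725
```

play_rows(
  motion=[
    [5.6,-0.2,0,0,0,-1],
    [11.2,-0.4,0,0,0,-2],
    [16.8,-0.6,0,0,0,-3],
    [22.4,-0.8,0,0,0,-4],
    [28,-1,0,0,0,-5],
  ],
)

```text
t: 1.35
eef_pos: [0.3878, -0.0234, 0.2392]
ee_rot: [0.0, 0.488, 0.873, 0.0]
contact_force: [0.6, 0.1, 0.1]
width: 0.003
grip_force: 0.0
```

```bash
python3 d.py .450 .196 .12 160
```

```text
shift cm [15.45 16.78 11.92] turn/10deg [ 0.    0.   -3.84] [ 0.3878 -0.0234  0.2392] [-0.23 -0.16 -0.49  1.24 -0.    0.79] [0.64 0.14 0.12] 1.35
```

play_rows(
  motion=[
    [3.4,3.7,1,0,0,-1],
    [6.8,7.4,3,0,0,-2],
    [10.2,11.1,6,0,0,-3],
    [13.6,14.8,9,0,0,-3.84],
    [15.4,16.8,11.9,0,0,-3.84],
  ],
)

```text
t: 1.98
eef_pos: [0.4517, 0.1958, 0.1191]
ee_rot: [0.0, 0.175, 0.985, 0.0]
contact_force: [-0.3, 0.7, 0.8]
width: -0.002
grip_force: 0.0
```

```bash
python3 d.py .450 .196 .065 160; python3 - <<'E'
from h import *
from cell import cams
c=cams.capture("wrist");cv2.imwrite("pics/w1.png",c["pixels"][:,:,::-1])
p=c["world_from_camera"];w=np.linalg.inv(p)@[.45,.196,.05,1];q=c["intrinsics"]@w[:3];q=q[:2]/q[2];print(q)
print(key(c,q,lo=110))
E
```

```text
shift cm [ 0.17 -0.04  5.41] turn/10deg [ 0.    0.   -0.02] [0.4517 0.1958 0.1191] [ 0.28  0.14 -0.47  0.96  0.    0.63] [-0.25  0.72  0.76] 1.975
[320.56769454 259.59686016]
(array([314.34923807, 260.87884087]), np.int32(4003), array([0.44815753, 0.19412474]), (43.39093780517578, 43.27914047241211), 71.2061767578125)
```

View pics/w1.png

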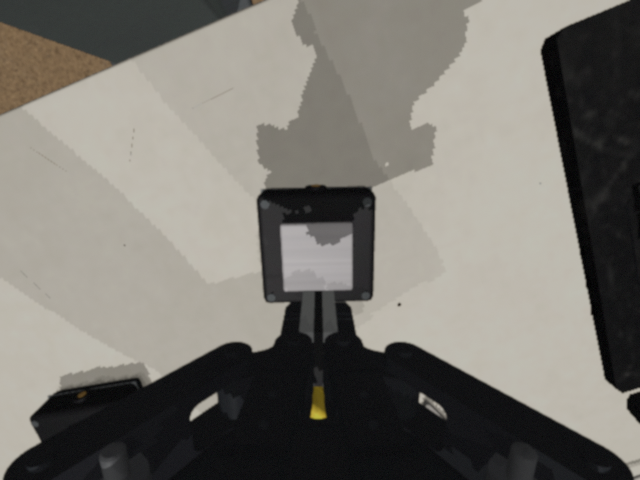

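The wrist view shows the plate at (316,257), straight ahead of the shut fingertips at (318,300). Descending.

play_rows(
  motion=[
    [0.2,0,2,0,0,0],
    [0.2,0,4,0,0,0],
    [0.2,0,5,0,0,0],
    [0.2,0,5.4,0,0,0],
    [0.2,0,5.5,0,0,0],
  ],
)

```text
t: 2.65
eef_pos: [0.45, 0.1941, 0.0656]
ee_rot: [0.0, 0.177, 0.984, 0.0]
contact_force: [0.4, -0.4, 0.2]
width: -0.005
grip_force: 0.0
```

```bash
python3 d.py .450 .196 .055 160
```

```text
shift cm [0.07 0.18 1.06] turn/10deg [ 0.    0.   -0.04] [0.45   0.1941 0.0656] [ 0.28  0.2  -0.53  0.84 -0.    0.63] [ 0.37 -0.4   0.18] 2.65
```

play_rows(
  motion=[
    [0,0,0.3,0,0,0],
    [0,0,0.6,0,0,0],
    [0,0,0.8,0,0,0],
    [0,0,0.95,0,0,0],
    [0,0,1.05,0,0,0],
  ],
)

```text
t: 3.28
eef_pos: [0.4499, 0.1943, 0.055]
ee_rot: [0.0, 0.177, 0.984, 0.0]
contact_force: [-0.0, 0.0, 2.0]
width: -0.004
grip_force: 1.1
```

```bash
python3 d.py .450 .196 .055 160; python3 -c "
import time
from cell import read_state
print(read_state()['contact_force'])"
```

```text
shift cm [ 0.05  0.17 -0.  ] turn/10deg [ 0.    0.   -0.04] [0.4499 0.1943 0.055 ] [ 0.28  0.22 -0.54  0.82 -0.    0.63] [-0.02  0.    2.05] 3.275
[-1.52504242e-02  7.97052824e-04  2.04543233e+00]
```

2.0 N implies about 2–3 mm of travel. I'll go 1 mm deeper for margin and hold about 1.9 s.

play_rows(
  motion=[
    [0,0,0.05,0,0,0],
    [0,0,0.1,0,0,0],
    [0,0,0.1,0,0,0],
    [0,0,0.1,0,0,0],
    [0,0,0.1,0,0,0],
  ],
)

```text
t: 3.9
eef_pos: [0.4498, 0.1943, 0.0539]
ee_rot: [0.0, 0.177, 0.984, 0.0]
contact_force: [0.7, -0.3, 3.0]
width: -0.004
grip_force: 1.3
```

play_rows(
  motion=[
    [0,0,0,0,0,0],
    [0,0,0,0,0,0],
    [0,0,0,0,0,0],
    [0,0,0,0,0,0],
    [0,0,0,0,0,0],
  ],
)

```text
t: 4.53
eef_pos: [0.4498, 0.1943, 0.0539]
ee_rot: [0.0, 0.177, 0.984, 0.0]
contact_force: [-0.3, -0.1, 3.3]
width: -0.001
grip_force: 1.4
```

play_rows(
  motion=[
    [0,0,0,0,0,0],
    [0,0,0,0,0,0],
    [0,0,0,0,0,0],
    [0,0,0,0,0,0],
    [0,0,0,0,0,0],
  ],
)

```text
t: 5.15
eef_pos: [0.4498, 0.1943, 0.0539]
ee_rot: [0.0, 0.177, 0.984, 0.0]
contact_force: [-0.1, -0.7, 2.4]
width: 0.002
grip_force: 1.4
```

About 3 N and 4 mm, held for more than 1.2 s. Lifting off.

play_rows(
  motion=[
    [0,0,-0.5,0,0,0],
    [0,0,-1.5,0,0,0],
    [0,0,-4,0,0,0],
    [0,0,-8,0,0,0],
    [0,0,-12,0,0,0],
  ],
)

```text
t: 5.78
eef_pos: [0.4487, 0.194, 0.1749]
ee_rot: [-0.001, 0.177, 0.984, -0.0]
contact_force: [0.6, -0.1, 0.1]
width: -0.002
grip_force: 0.0
```

```bash
python3 d.py .485 -.181 .12 160; python3 - <<'E'
from h import *
from cell import cams
c=cams.capture("scene");print(key(c,(309,375)),height(c,(309,375)))
E
```

```text
shift cm [-16.45 -33.89   5.49] turn/10deg [-0.   -0.01 -0.04] [0.4487 0.194  0.1749] [ 0.28  0.08 -0.4   1.09  0.    0.63] [ 0.56 -0.1   0.06] 5.775
(array([309.85714286, 375.54788069]), np.int32(637), array([0.44938019, 0.19651633]), (43.632423400878906, 43.13291931152344), 71.046142578125) [0.45063119 0.19706047 0.05054602]
```

The plate is back up and the unit hasn't moved. On to the bar, crossing at 0.175 m.

play_rows(
  motion=[
    [-2.5,-5.1,0,0,0,0],
    [-5,-10.2,0,0,0,0],
    [-7.5,-15.3,0,0,0,0],
    [-10,-20.4,0,0,0,0],
    [-12.5,-25.5,0,0,0,0],
  ],
)

```text
t: 6.45
eef_pos: [0.4777, -0.0899, 0.1741]
ee_rot: [0.0, 0.177, 0.984, 0.0]
contact_force: [0.2, 0.5, -0.1]
width: 0.002
grip_force: 0.0
```

play_rows(
  motion=[
    [-2,-4.2,0,0,0,0],
    [-3.9,-8.4,2,0,0,0],
    [-3.9,-8.4,4,0,0,0],
    [-3.9,-8.4,5.5,0,0,0],
    [-3.9,-8.4,5.5,0,0,0],
  ],
)

```text
t: 7.08
eef_pos: [0.4841, -0.1795, 0.1175]
ee_rot: [-0.002, 0.176, 0.984, 0.001]
contact_force: [0.4, 0.0, 1.0]
width: -0.005
grip_force: 0.0
```

```bash
python3 d.py .485 -.181 .065 160; python3 - <<'E'
from h import *
from cell import cams
c=cams.capture("wrist");cv2.imwrite("pics/w2.png",c["pixels"][:,:,::-1])
w=np.linalg.inv(c["world_from_camera"])@[.485,-.181,.05,1];q=c["intrinsics"]@w[:3];q=q[:2]/q[2];print(q)
print(key(c,q,lo=110))
E
```

```text
shift cm [-0.16 -0.11  5.25] turn/10deg [ 0.   -0.02 -0.03] [ 0.4841 -0.1795  0.1175] [-0.48  0.19 -0.42  0.97  0.   -0.13] [0.44 0.01 0.97] 7.075
[319.40279621 265.74672622]
(array([316.94204807, 265.44748107]), np.int32(3037), array([ 0.48446634, -0.18250208]), (61.37342071533203, 19.784297943115234), 68.8538589477539)
```

View pics/w2.png

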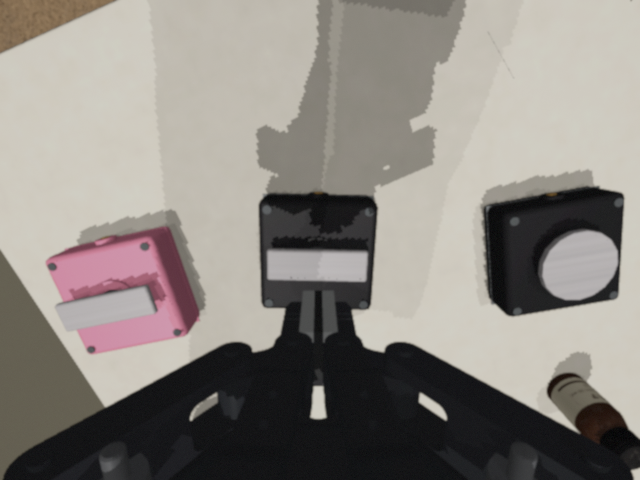

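The bar is at (317,265), centred ahead of the fingertips and 61 x 20 mm as expected. The pink unit (120,290) and the disc unit (555,250) are well clear. Descending.

play_rows(
  motion=[
    [-0.1,0.1,2,0,0,0],
    [-0.1,0.1,4,0,0,0],
    [-0.1,0.1,4.9,0,0,0],
    [-0.1,0.1,5.3,0,0,0],
    [-0.1,0.1,5.3,0,0,0],
  ],
)

```text
t: 7.75
eef_pos: [0.4872, -0.1801, 0.0663]
ee_rot: [0.0, 0.177, 0.984, -0.0]
contact_force: [-0.2, 0.4, 0.6]
width: -0.004
grip_force: 0.0
```

```bash
python3 d.py .4847 -.182 .054 160
```

```text
shift cm [ 0.17 -0.27  1.23] turn/10deg [-0.    0.   -0.03] [ 0.4872 -0.1801  0.0663] [-0.48  0.25 -0.46  0.86 -0.   -0.12] [-0.16  0.39  0.6 ] 7.75
```

play_rows(
  motion=[
    [0.17,-0.2,0.2,0,0,0],
    [0.17,-0.2,0.6,0,0,0],
    [0.17,-0.2,0.9,0,0,0],
    [0.17,-0.2,1.1,0,0,0],
    [0.17,-0.2,1.2,0,0,0],
  ],
)

```text
t: 8.38
eef_pos: [0.4846, -0.1815, 0.0539]
ee_rot: [0.0, 0.177, 0.984, -0.0]
contact_force: [-0.7, 0.4, 2.9]
width: 0.0
grip_force: 1.4
```

play_rows(
  motion=[
    [0,0,0.03,0,0,0],
    [0,0,0.03,0,0,0],
    [0,0,0.03,0,0,0],
  ],
)

```text
t: 8.75
eef_pos: [0.4846, -0.1815, 0.0537]
ee_rot: [0.0, 0.177, 0.984, -0.0]
contact_force: [-0.9, -0.7, 2.6]
width: -0.003
grip_force: 1.4
```

play_rows(
  motion=[
    [0,0,-0.5,0,0,0],
    [0,0,-1.5,0,0,0],
    [0,0,-5,0,0,0],
    [0,0,-10,0,0,0],
    [0,0,-15,0,0,0],
  ],
)

```text
t: 9.38
eef_pos: [0.4841, -0.1809, 0.2051]
ee_rot: [-0.0, 0.177, 0.984, 0.0]
contact_force: [1.4, -0.1, -0.5]
width: 0.002
grip_force: 0.0
```

play_rows(
  motion=[
    [0,0,0,0,0,0],
    [0,0,0,0,0,0],
    [0,0,0,0,0,0],
  ],
)

```text
t: 9.75
eef_pos: [0.4833, -0.1806, 0.2019]
ee_rot: [-0.002, 0.177, 0.984, 0.001]
contact_force: [0.1, -0.8, -0.5]
width: -0.003
grip_force: 0.0
```

```bash
python3 - <<'E'
from h import *
from cell import cams,arm
c=cams.capture("scene");a=dict(np.load("scene1.npz"))
for p in[(309,375),(382,236),(325,270)]: print(height(c,p),height(a,p))
print(cams.capture("wrist")["pixels"].shape, key(cams.capture("wrist"),(317,250),lo=110))
E
```

```text
[0.45014762 0.19782984 0.05186461] [0.45073798 0.19689055 0.05025481]
[ 0.48476664 -0.17441777  0.04986527] [ 0.48363744 -0.17134988  0.05257401]
[ 0.54128571 -0.02593252  0.05182959] [ 0.54179537 -0.02686207  0.05081428]
(480, 640, 3) (array([318.86196504, 230.63471971]), np.int32(1659), array([ 0.48465295, -0.18261938]), (61.63615036010742, 19.795387268066406), 68.52041625976562)
```

Both keys are up, the units haven't moved and the arm is clear.

```bash
python3 -c "
from cell import arm
print(arm.finish_job())"
```

```text
the job is handed in; nothing more can be done
None
```

I pressed the square plate about 4 mm at roughly 3 N for well over a second and came off it. I then pressed the bar key the same way, briefly. Both keys were back up and the units unmoved before I handed the job in; no verdict was returned.

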